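Find the shaft with the excess end float on a film scanner's transport

TASK

One of the three knobbed shafts on the grey transport unit has lost its clip: feel which, by pulling and pushing them along their axes, and leave that shaft pulled fully out for the fitter (give it a firm pull of about 8 N against its outer stop and hold that a moment before letting go), with the other two pushed fully home against their inner stops. Be gentle: never load a stop with more than 20 N. Leave the other things on the bench alone.

Things in the scene. Friction and masses are not known exactly. Their poses are not given: they have to be found in the camera images.
- unit: gear housing of a film scanner's transport: closed grey metal box 150 mm deep (x), 320 mm wide (y), 85 mm high, on a 12 mm dark base plate fixed to the bench. Origin: centre of its underside, on the table; z up; its front faces -x of this frame. Three level shafts come out of the front at y = +100, 0, -100 mm, 60 mm above the table; knob centres about 50 mm in front of the front face.
- shaft_1: black ribbed cylinder knob, 28 mm diameter, 30 mm long, on a 10 mm steel shaft: the left one (+y of the unit). Origin: knob centre, 60 mm above the table; x axis along the shaft, into the unit (pulling out is -x); y level across, z up. Slides along x only, does not turn; has about 2 N of drag and stays where left, between hidden stops with springy washers (giving about 1 mm at 8 N).
- shaft_2: like shaft_1 in size, axes, origin and behaviour: the middle knob and shaft. Two of the three shafts have an end float of about 3 mm; the one that lost its clip has about 8 mm, the extra 5 mm being outward. They look alike and any may be the loose one. Where the stops lie is not given; each shaft starts somewhere between its stops.
- shaft_3: like shaft_1 in size, axes, origin and behaviour: the right-hand knob and shaft (-y of the unit).
- camera: a black and silver camera, 125 mm wide; a bystander, to be left alone. Origin: centre of its underside
- lens_long: a black lens, 64 mm in diameter, 85 mm high, standing; a bystander, to be left alone. Origin: centre of its underside
- lens_short: a black lens, 60 mm in diameter, 45 mm high, standing; a bystander, to be left alone. Origin: centre of its underside
- film_can: a small black can, 32 mm in diameter, 50 mm high; a bystander, to be left alone. Origin: centre of its underside
- spare_ring: a flat brass ring, 44 mm in diameter, 6 mm thick, lying on top of the unit; a bystander, to be left alone. Origin: centre of its underside
- screwdriver: a screwdriver, 170 mm long; a bystander, to be left alone. Origin on its length

How it is judged:
By the outcome, as a careful person would: the job done as asked, in the order asked, and still so for the second after the job is handed in, with the robot touching nothing.
It also fails if it takes over 61 s, if anything falls off the work surface, if the arm or the gripper's body presses on something with over 40 N, if the wrist force passes 120 N, or if a joint passes its speed limit or range.

ROBOT

A 6-joint arm with a two-finger parallel gripper is mounted at the origin on the work surface. World frame = base frame: x ahead of the robot, y to its left, z up, the work surface at z = 0. Lengths are in m, angles in rad, forces in N, time in s.
With the tool pointing down it reaches from about 0.3 to 0.875 m from the base axis. Payload 6.4 kg.
Tool frame: the origin (TCP) lies on the centre line of the jaws, within the pads' length; the fingertips stand ctrl.tip_extent ahead of it and the grasp point (between the pads) lies 8 mm behind it (ctrl.tip_extent is the distance from the TCP to the fingertips, in m); z points along the fingers, y is the line along which they close (so a half turn about z gives the same grasp; the last joint's range is limited). The gripper opens to 85 mm and grips with 20 to 120 N. Pads are 22 mm wide; open, the fingers measure 114 mm over their backs; the gripper's body (76 mm by 85 mm) begins 54 mm behind the grasp point. The pads swing forward as they close: fully open they stand 13 mm farther back than shut.
Start: joints at [-1.379, 0.181, 1.607, -0, 1.354, -0.206], TCP at [0.223, -0.53, 0.242] pointing down, gripper open.
Joint ranges: [-2.99, 2.99], [-0.89, 2.07], [0.3, 2.58], [-1.14, 4.28], [0, 2.63], [-3.12, 3.12]. Speed limits (rad/s): [2.57, 2.57, 3.01, 3.14, 3.14, 3.14].

INTERFACE

Orientations are given as a unit quaternion [w, x, y, z].
In Python, from bench import ctrl gives the robot as it stands.
- The arm moves only by the shell command python3 -m handwheel 'ROWS'. ROWS is JSON, a list of rows, each a list of 7 numbers: the turn, a rotation vector about the tool's x, y, z as a fraction of full scale, then the shift along the tool's x, y, z as a fraction of full scale, then the opening, from 0 (shut) to 1 (fully open). In form: [[rx, ry, rz, x, y, z, jaw], ...]. A call has exactly 8 rows; each row shifts and turns the commanded pose from where the row before left it, along the tool's axes as they then stand; what a row does not reach is not made up. Full scale, the value 1, is 300 mm for a shift and pi rad for a turn. A row lasts 1/10 s, in which the tool goes at most 50 mm and 8.59 degrees, less where a joint would pass 70% of its speed; a pose out of reach is approached as far as the arm can. A call with a number of a shift or a turn outside -1 to 1 is refused whole. A call with a gripper value outside its range is refused whole. The fingers move at their own pace and stop on an object; the grip force is fixed at half the most. Time passes only in rows, so rows that do not move let the fingers close, or fill a call up. It gives the time, the measured TCP pose, the force, the opening and the grip force at its end, in the units of the state.
- ctrl.get_obs(): the state, without advancing time (a new reading comes with each control period).
- ctrl.camera(name): name is "scene" or "top" or "wrist"; returns the picture (384x512x3 uint8, blue, green, red); there is no depth.
- ctrl.camera_model(name): a dict with "camera_matrix" (3x3 intrinsics, pixels), "cam_to_world" (4x4, takes a point from camera to world coordinates). Camera axes: x right, y up, looking along -z (the intrinsics and any distortion apply to the point x, -y, -z); pixel columns grow to the right and rows downward; lengths in m; the calibration is good to about 2 mm. A picture is of the moment at which its call begins: read the wrist's pose just before it. camera_model takes no time and is no camera call; for the wrist camera it gives the pose at the moment of the call.
- ctrl.hand_in(): hands the job in; it is judged then, once.
The state is a dict: "time_s": time; "q": joint angles; "dq": joint speeds; "joint_efforts": joint torques, N m; "eef_pos": TCP position; "eef_rot": TCP orientation; "wrist_force": force on the tool from outside, world axes, zero at the start; "torque": the same for the moment, N m; "opening": opening from 0.0 (shut) to 1.0 (fully open); "grasp_force": force on a finger pad.
Only numpy, scipy, OpenCV 4.12 (cv2) and the standard library are available. Lean on these libraries where they do the work, as an engineer would, in place of code of your own. Each camera call takes 0.05 s, during which the arm holds its last target. There are 200 camera calls.

## Working session

There is one attempt and no reset: what is moved stays moved. The work goes in short steps, Python scripts to look and compute and a shell command to move; the robot and the scene stay as the last step left them, time stands still between calls to the robot, and variables do not carry over. Pictures are saved under pics/ and viewed, at most 10 in all, crops included, and the job is handed in when it is done.

```bash
mkdir -p pics; ls
python3 - <<'E'
from bench import ctrl
import cv2
o=ctrl.get_obs();print(o, ctrl.tip_extent)
for n in("scene","top"):
    cv2.imwrite(f"pics/{n}0.png",ctrl.camera(n)); m=ctrl.camera_model(n);print(n,m)
E
```

```text
pics
{'time_s': 0.0, 'q': array([-1.37932121e+00,  1.81552462e-01,  1.60802842e+00,  1.13904757e-06,
        1.35380813e+00, -2.06311062e-01]), 'dq': array([ 7.76002883e-04,  3.74829775e-04,  4.20706120e-04, -4.27941816e-05,
        9.31568464e-04, -1.58277394e-03]), 'joint_efforts': array([-8.37608059e-05, -4.44877267e+01, -3.51339054e+01, -3.59771011e-04,
        8.98838363e-03,  1.20761786e-05]), 'eef_pos': array([ 0.22264679, -0.52955147,  0.24136786]), 'eef_rot': array([-8.98152209e-04,  9.80285516e-01,  1.97584161e-01,  7.21866602e-06]), 'wrist_force': array([ 0.44387387,  0.12357167, -0.2068066 ]), 'torque': array([ 0.0158946 , -0.01653355,  0.0201074 ]), 'grasp_force': 0.0, 'opening': 0.9954285842382291} 0.011
scene {'camera_matrix': array([[362.91034483,   0.        , 256.22427839],
       [  0.        , 362.91034483, 185.15410951],
       [  0.        ,   0.        ,   1.        ]]), 'cam_to_world': array([[ 0.78880935, -0.30625863,  0.53290287,  1.10159799],
       [ 0.61413921,  0.42764568, -0.66328893, -0.68878957],
       [-0.02475565,  0.85048506,  0.52541634,  0.60714756],
       [ 0.        ,  0.        ,  0.        ,  1.        ]])}
top {'camera_matrix': array([[455.71052496,   0.        , 255.52086635],
       [  0.        , 455.71052496, 190.84218015],
       [  0.        ,   0.        ,   1.        ]]), 'cam_to_world': array([[-0.11157831,  0.96731192, -0.22772337,  0.302684  ],
       [-0.99374169, -0.1098223 ,  0.02040897, -0.002109  ],
       [-0.00526727,  0.22857541,  0.97351196,  1.26619284],
       [ 0.        ,  0.        ,  0.        ,  1.        ]])}
```

View pics/top0.png

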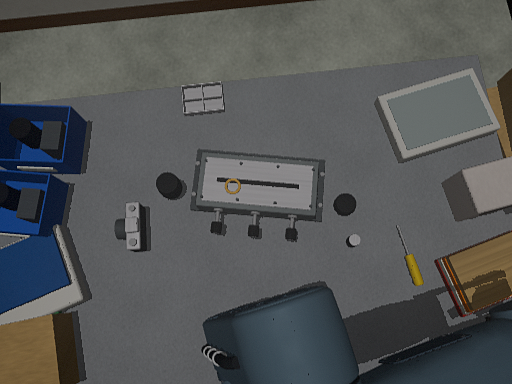

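View pics/scene0.png

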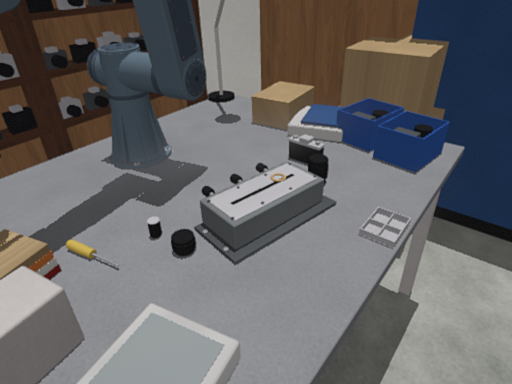

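The top view shows the unit at about (258,185), its knobs at (217,229), (254,232) and (292,235), and the ring at (233,186). The lenses are at (168,185) and (345,204), the camera at (133,227), the film can at (354,240) and the screwdriver near (410,255). The scene view agrees, and the front of the unit faces the robot.

```bash
cat > h.py <<'E'
import numpy as np,cv2
from bench import ctrl
def ray(m,u,v,z):
    K=m["camera_matrix"];T=m["cam_to_world"]
    d=np.linalg.solve(K,[u,v,1.]);d=T[:3,:3]@(d*[1,-1,-1]);o=T[:3,3]
    return o+d*(z-o[2])/d[2]
E
python3 - <<'E'
from h import *
im=cv2.imread("pics/top0.png");m=ctrl.camera_model("top")
g=cv2.cvtColor(im,cv2.COLOR_BGR2GRAY)
# knobs
k=np.zeros_like(g);k[215:245,205:305]=(g[215:245,205:305]<48)*255
n,_,st,c=cv2.connectedComponentsWithStats(k)
for i in range(1,n):
    if st[i,4]>25: print("dark",st[i],c[i].round(1),ray(m,*c[i],0.065).round(4))
# top face
b=np.zeros_like(g);b[145:225,185:330]=(g[145:225,185:330]>115)*255
b=cv2.morphologyEx(b,cv2.MORPH_CLOSE,np.ones((7,7)))
cs=max(cv2.findContours(b,0,2)[0],key=cv2.contourArea)
r=cv2.minAreaRect(cs);bp=cv2.boxPoints(r);P=np.array([ray(m,*p,.09) for p in bp]);print(r,P.round(4),P.mean(0),[np.linalg.norm(P[i]-P[i-1]).round(4) for i in range(4)])
cv2.imwrite("pics/c.png",cv2.resize(im[140:260,100:380],None,fx=2.8,fy=2.8,interpolation=cv2.INTER_CUBIC))
for nme,u,v,z in[("lensL",168,180,.085),("lensS",345,203,.045),("can",354,239,.05),("cam",133,226,.05)]:print(nme,ray(m,u,v,z).round(3))
E
```

```text
dark [264 215  26   5  60] [277.4 216. ] [ 0.5085 -0.0776  0.065 ]
dark [294 215  11   6  46] [299.6 217.3] [ 0.4981 -0.1362  0.065 ]
dark [210 222  12  13 123] [216.1 227.3] [0.4966 0.0879 0.065 ]
dark [248 225  11  14 123] [253.2 230.5] [ 0.4768 -0.0091  0.065 ]
dark [285 227  13  15 129] [291.  233.9] [ 0.4567 -0.1075  0.065 ]
((257.30865478515625, 182.70074462890625), (108.93673706054688, 43.877899169921875), 4.969740390777588) [[ 0.5698  0.1186  0.09  ]
 [ 0.689   0.0982  0.09  ]
 [ 0.6295 -0.1891  0.09  ]
 [ 0.5124 -0.1624  0.09  ]] [ 0.6001641 -0.0336747  0.09     ] [np.float64(0.2869), np.float64(0.1209), np.float64(0.2934), np.float64(0.1201)]
lensL [0.635 0.203 0.085]
lensS [ 0.527 -0.267  0.045]
can [ 0.426 -0.274  0.05 ]
cam [0.528 0.312 0.05 ]
```

View pics/c.png

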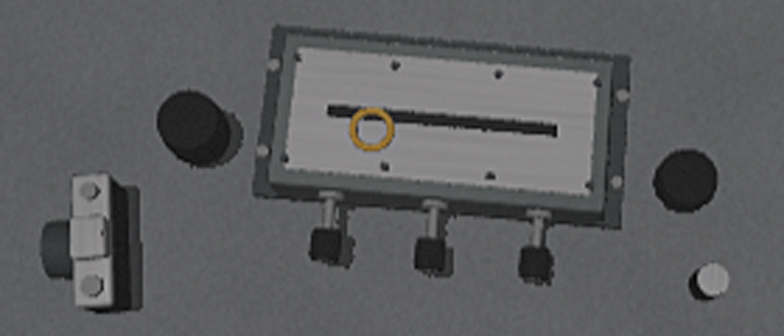

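The crop confirms three black knobs with plates behind and free space around each. The unit's yaw is about -11.6°. I'll turn the tool to match and go above the right knob.

```bash
python3 -m handwheel '[[0,0,0.0382,0,0,0,1],[0,0,0.0382,0,0,0,1],[0,0,0.0382,0,0,0,1],[0,0,0.0382,0,0,0,1],[0,0,0.0382,0,0,0,1],[0,0,0,0.0483,-0.1535,0,1],[0,0,0,0.0483,-0.1535,0,1],[0,0,0,0.0483,-0.1535,0,1]]'
python3 -m handwheel '[[0,0,0,0.0483,-0.1535,0,1],[0,0,0,0.0483,-0.1535,0,1],[0,0,0,0.0483,-0.1535,0,1],[0,0,0,0.0483,-0.1535,0,1],[0,0,0,0.0483,-0.1535,0,1],[0,0,0,0.0483,-0.1535,0,1],[0,0,0,0.0483,-0.1535,0,1],[0,0,0,0,0,0,1]]'
cat >> h.py <<'E'
def goal(x,y,z):
    """remaining shift to world xyz in tool axes, mm, and as fraction of 300 mm"""
    o=ctrl.get_obs();w,*v=o["eef_rot"]
    from scipy.spatial.transform import Rotation as R
    r=R.from_quat([*v,w]);d=r.inv().apply(np.array([x,y,z])-o["eef_pos"])
    X=r.as_matrix()[:,0];print("pos",o["eef_pos"].round(4),"yaw",np.degrees(np.arctan2(X[1],X[0])).round(2),"tool mm",(d*1e3).round(1),"frac",(d/.3).round(4),"t",o["time_s"])
E
python3 - <<'E'
from h import *
goal(.4567,-.1075,.2414)
m=ctrl.camera_model("wrist");im=ctrl.camera("wrist");cv2.imwrite("pics/w1.png",im)
np.savez("w1.npz",**m)
E
```

```text
time_s: 0.9
eef_pos: [0.2933, -0.4019, 0.2416]
eef_rot: [-0.001, 0.995, -0.102, -0.0]
wrist_force: [0.6, -0.3, -0.1]
opening: 1.003
grasp_force: 0.0
time_s: 1.7
eef_pos: [0.4587, -0.1029, 0.242]
eef_rot: [-0.001, 0.995, -0.097, 0.0]
wrist_force: [-0.1, -0.7, -0.5]
opening: 0.998
grasp_force: 0.0
pos [ 0.4587 -0.1029  0.242 ] yaw -11.19 tool mm [-1.1  4.9  0.6] frac [-0.0035  0.0162  0.0021] t 1.7
```

View pics/w1.png

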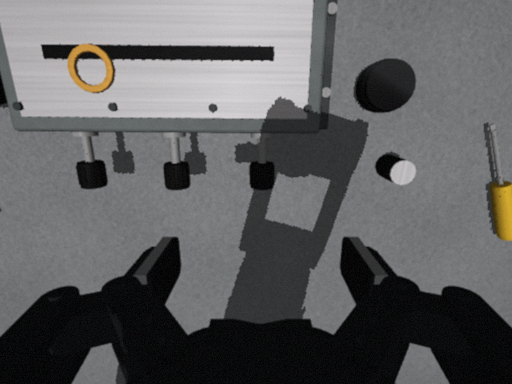

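The wrist view shows all three knobs at about (91,174), (177,175) and (262,175), with the body edge parallel to the image rows.

Run:
```python
from h import *
im=cv2.imread("pics/w1.png");m=dict(np.load("w1.npz"));g=cv2.cvtColor(im,cv2.COLOR_BGR2GRAY)
print(m["cam_to_world"].round(3))
k=np.zeros_like(g);k[155:196,70:285]=(g[155:196,70:285]<28)*255
k=cv2.morphologyEx(k,cv2.MORPH_OPEN,np.ones((5,5)))
n,_,st,c=cv2.connectedComponentsWithStats(k);P=[]
for i in range(1,n):
    if st[i,4]<150: continue
    x,y,w,h=st[i,:4]
    p=[ray(m,*c[i],.064)];P.append(p[0])
    L=ray(m,x,y+h/2,.06);R=ray(m,x+w,y+h/2,.06)
    print(st[i],p[0].round(4),"mid",((L+R)/2).round(4),"width",np.linalg.norm(L-R).round(4))
d=P[0]-P[-1];d=d if d[1]>0 else -d;print("yaw",np.degrees(np.arctan2(-d[0],d[1])),np.linalg.norm(d))
# front edge of top plate: two points on image bright edge
e=[]
for u in range(30,265,5):
    col=g[60:140,u]; i=np.where(col>110)[0]
    if len(i): e.append((u,60+i[-1]))
l=cv2.fitLine(np.array(e,np.float32),cv2.DIST_HUBER,0,.01,.01).ravel()
a=ray(m,l[2]-100*l[0],l[3]-100*l[1],.09);b=ray(m,l[2]+100*l[0],l[3]+100*l[1],.09);d=a-b
print("edge yaw",np.degrees(np.arctan2(-d[0],d[1])), a)
```

```text
[[-0.193  0.941  0.277  0.529]
 [-0.981 -0.185 -0.057 -0.116]
 [-0.002 -0.282  0.959  0.372]
 [ 0.     0.     0.     1.   ]]
[ 77 161  30  27 686] [0.4981 0.0899 0.064 ] mid [0.4972 0.0922 0.06  ] width 0.0353
[164 162  25  27 608] [ 0.4779 -0.0065  0.064 ] mid [ 0.4768 -0.005   0.06  ] width 0.0294
[250 162  24  28 614] [ 0.4587 -0.1035  0.064 ] mid [ 0.4569 -0.1035  0.06  ] width 0.0282
yaw -11.518804291508465 0.19734217981069946
edge yaw -11.138104122802549 [0.54358094 0.09941079 0.09      ]
```

```bash
python3 -m handwheel '[[0,0,0,0,0.002,0.09,1],[0,0,0,0,0,0.09,1],[0,0,0,0,0,0.09,1],[0,0,0,0,0,0.09,1],[0,0,0,0,0,0.09,1],[0,0,0,0,0,0.09,1],[0,0,0,0,0,0.09,1],[0,0,0,0,0,0,1]]'
python3 - <<'E'
from h import *
goal(.4585,-.1035,.052)
m=ctrl.camera_model("wrist");cv2.imwrite("pics/w2.png",ctrl.camera("wrist"));np.savez("w2.npz",**m)
E
```

```text
time_s: 2.55
eef_pos: [0.4537, -0.1084, 0.05]
eef_rot: [-0.001, 0.995, -0.102, -0.004]
wrist_force: [-0.7, -0.3, 0.7]
opening: 0.998
grasp_force: 0.0
pos [ 0.4537 -0.1084  0.05  ] yaw -11.69 tool mm [ 3.7 -5.8 -2.1] frac [ 0.0124 -0.0194 -0.0069] t 2.55
```

View pics/w2.png

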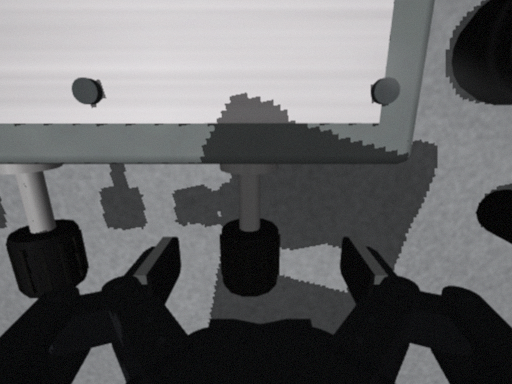

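The knob is at column 250, and the midpoint between the jaws is at about 260. That is roughly 5 mm, which agrees with the computed correction.

```bash
python3 -m handwheel '[[0,0,0,0.0124,-0.019,-0.006,1],[0,0,0,0,0,0,1],[0,0,0,0,0,0,1],[0,0,0,0,0,0,0.5],[0,0,0,0,0,0,0.4],[0,0,0,0,0,0,0.4],[0,0,0,0,0,0,0.4],[0,0,0,0,0,0,0.4]]'
cat >> h.py <<'E'
def feel():
    o=ctrl.get_obs();a=np.radians(-11.4);ex=np.array([np.cos(a),np.sin(a),0]);ey=np.array([-np.sin(a),np.cos(a),0])
    p=o["eef_pos"];f=o["wrist_force"]
    print("X %.2f mm Y %.2f | Fx %.2f Fy %.2f Fz %.2f | grip %.1f open %.3f t %.2f"%(p@ex*1e3,p@ey*1e3,f@ex,f@ey,f[2],o["grasp_force"],o["opening"],o["time_s"]))
E
python3 -c "from h import *;goal(.4585,-.1035,.052);feel()"
```

```text
time_s: 3.4
eef_pos: [0.4618, -0.1038, 0.0551]
eef_rot: [-0.0, 0.995, -0.101, -0.0]
wrist_force: [-0.3, -0.3, -0.2]
opening: 0.397
grasp_force: 0.0
pos [ 0.4618 -0.1038  0.0551] yaw -11.59 tool mm [-3.3  0.3  3.1] frac [-0.0112  0.0011  0.0102] t 3.4
X 473.26 mm Y -10.51 | Fx -0.22 Fy -0.33 Fz -0.17 | grip 0.0 open 0.397 t 3.40
```

```bash
python3 -m handwheel '[[0,0,0,-0.008,0.001,0.008,0.4],[0,0,0,0,0,0,0.4],[0,0,0,0,0,0,0.35],[0,0,0,0,0,0,0.3],[0,0,0,0,0,0,0.2],[0,0,0,0,0,0,0.2],[0,0,0,0,0,0,0.2],[0,0,0,0,0,0,0.2]]'
python3 -c "from h import *;goal(.4585,-.1035,.052);feel()"
```

```text
time_s: 4.2
eef_pos: [0.4595, -0.1043, 0.0528]
eef_rot: [0.0, 0.995, -0.101, 0.0]
wrist_force: [-2.6, -5.0, 0.9]
opening: 0.313
grasp_force: 58.8
pos [ 0.4595 -0.1043  0.0528] yaw -11.59 tool mm [-1.1 -0.6  0.8] frac [-0.0037 -0.002   0.0028] t 4.2
X 471.03 mm Y -11.43 | Fx -1.53 Fy -5.46 Fz 0.94 | grip 58.8 open 0.313 t 4.20
```

```bash
python3 -m handwheel '[[0,0,0,0.0017,0,0,0.2],[0,0,0,0.0017,0,0,0.2],[0,0,0,0,0,0,0.2],[0,0,0,0,0,0,0.2],[0,0,0,0,0,0,0.2],[0,0,0,0,0,0,0.2],[0,0,0,0,0,0,0.2],[0,0,0,0,0,0,0.2]]' >/dev/null
python3 -c "from h import *;feel()"
python3 -m handwheel '[[0,0,0,0.0017,0,0,0.2],[0,0,0,0.0017,0,0,0.2],[0,0,0,0,0,0,0.2],[0,0,0,0,0,0,0.2],[0,0,0,0,0,0,0.2],[0,0,0,0,0,0,0.2],[0,0,0,0,0,0,0.2],[0,0,0,0,0,0,0.2]]' >/dev/null
python3 -c "from h import *;feel()"
```

```text
X 472.05 mm Y -11.42 | Fx -1.18 Fy -5.22 Fz 0.88 | grip 58.9 open 0.308 t 5.00
X 472.79 mm Y -11.43 | Fx -2.83 Fy -5.68 Fz 2.38 | grip 58.9 open 0.307 t 5.80
```

```bash
python3 -m handwheel '[[0,0,0,0.0017,0,0,0.2],[0,0,0,0.0017,0,0,0.2],[0,0,0,0,0,0,0.2],[0,0,0,0,0,0,0.2],[0,0,0,0,0,0,0.2],[0,0,0,0,0,0,0.2],[0,0,0,0,0,0,0.2],[0,0,0,0,0,0,0.2]]' >/dev/null
python3 -c "from h import *;feel()"
```

```text
X 473.21 mm Y -11.44 | Fx -4.72 Fy -6.24 Fz 5.28 | grip 59.0 open 0.305 t 6.60
```

```bash
python3 -m handwheel '[[0,0,0,0.0017,0,0,0.2],[0,0,0,0.0017,0,0,0.2],[0,0,0,0,0,0,0.2],[0,0,0,0,0,0,0.2],[0,0,0,0,0,0,0.2],[0,0,0,0,0,0,0.2],[0,0,0,0,0,0,0.2],[0,0,0,0,0,0,0.2]]' >/dev/null
python3 -c "from h import *;feel()"
```

```text
X 473.61 mm Y -11.41 | Fx -7.89 Fy -6.11 Fz 8.29 | grip 59.3 open 0.310 t 7.40
```

```bash
python3 -m handwheel '[[0,0,0,-0.004,0,0,0.2],[0,0,0,-0.004,0,0,0.2],[0,0,0,-0.004,0,0,0.2],[0,0,0,-0.004,0,0,0.2],[0,0,0,0,0,0,0.2],[0,0,0,0,0,0,0.2],[0,0,0,0,0,0,0.2],[0,0,0,0,0,0,0.2]]' >/dev/null
python3 -c "from h import *;feel()"
python3 -m handwheel '[[0,0,0,-0.0017,0,0,0.2],[0,0,0,-0.0017,0,0,0.2],[0,0,0,0,0,0,0.2],[0,0,0,0,0,0,0.2],[0,0,0,0,0,0,0.2],[0,0,0,0,0,0,0.2],[0,0,0,0,0,0,0.2],[0,0,0,0,0,0,0.2]]' >/dev/null
python3 -c "from h import *;feel()"
```

```text
X 470.77 mm Y -11.43 | Fx 0.53 Fy -5.58 Fz -1.14 | grip 59.0 open 0.310 t 8.20
X 469.90 mm Y -11.43 | Fx 0.70 Fy -5.17 Fz -2.84 | grip 59.1 open 0.310 t 9.00
```

```bash
python3 -m handwheel '[[0,0,0,-0.0017,0,0,0.2],[0,0,0,-0.0017,0,0,0.2],[0,0,0,0,0,0,0.2],[0,0,0,0,0,0,0.2],[0,0,0,0,0,0,0.2],[0,0,0,0,0,0,0.2],[0,0,0,0,0,0,0.2],[0,0,0,0,0,0,0.2]]' >/dev/null
python3 -c "from h import *;feel()"
```

```text
X 468.98 mm Y -11.42 | Fx 1.77 Fy -4.67 Fz -2.05 | grip 59.1 open 0.310 t 9.80
```

```bash
python3 -m handwheel '[[0,0,0,-0.0017,0,0,0.2],[0,0,0,-0.0017,0,0,0.2],[0,0,0,0,0,0,0.2],[0,0,0,0,0,0,0.2],[0,0,0,0,0,0,0.2],[0,0,0,0,0,0,0.2],[0,0,0,0,0,0,0.2],[0,0,0,0,0,0,0.2]]' >/dev/null
python3 -c "from h import *;feel()"
```

```text
X 468.54 mm Y -11.42 | Fx 4.87 Fy -4.53 Fz -4.15 | grip 59.3 open 0.304 t 10.60
```

Shaft 3's stops lie at about 472.9 and 468.9, so its float is about 4 mm with compliance and it's a normal one. I'll push it home again, then move to shaft 2.

```bash
python3 -m handwheel '[[0,0,0,0.004,0,0,0.2],[0,0,0,0.004,0,0,0.2],[0,0,0,0.004,0,0,0.2],[0,0,0,0.004,0,0,0.2],[0,0,0,0.004,0,0,0.2],[0,0,0,0.004,0,0,0.2],[0,0,0,0.002,0,0,0.2],[0,0,0,0,0,0,0.2]]' >/dev/null
python3 -c "from h import *;feel()"
```

```text
X 473.59 mm Y -11.41 | Fx -8.31 Fy -6.28 Fz 8.22 | grip 60.4 open 0.308 t 11.40
```

```bash
python3 -m handwheel '[[0,0,0,0,0,0,0.6],[0,0,0,0,0,0,0.7],[0,0,0,0,0,0,0.7],[0,0,0,0,0,-0.1,0.7],[0,0,0,0,0,-0.1,0.7],[0,0,0,-0.0133,-0.11,0,0.7],[0,0,0,0,-0.11,0,0.7],[0,0,0,0,-0.11,0,0.7]]' >/dev/null
python3 -m handwheel '[[0,0,0,0,0,0,0.7],[0,0,0,0,0,0,0.7],[0,0,0,0,0,0.1,0.7],[0,0,0,0,0,0.1,0.7],[0,0,0,0,0,0,0.5],[0,0,0,0,0,0,0.5],[0,0,0,0,0,0,0.5],[0,0,0,0,0,0,0.5]]'
python3 - <<'E'
from h import *
feel();cv2.imwrite("pics/w3.png",ctrl.camera("wrist"))
E
```

```text
time_s: 13.0
eef_pos: [0.4806, -0.0073, 0.0542]
eef_rot: [0.0, 0.995, -0.101, 0.001]
wrist_force: [-0.3, 0.5, 0.4]
opening: 0.499
grasp_force: 0.0
X 472.60 mm Y 87.86 | Fx -0.43 Fy 0.44 Fz 0.36 | grip 0.0 open 0.499 t 13.00
```

View pics/w3.png

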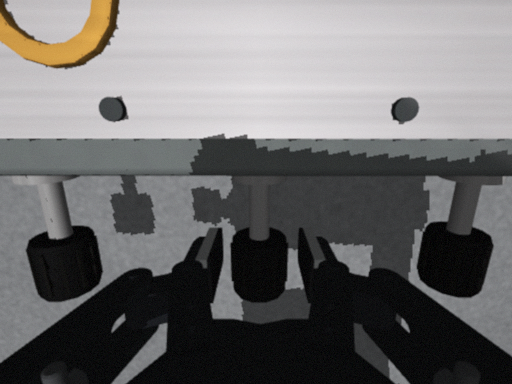

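Knob 2 is centred at column 259, between jaws at about 210 and 310. I'll close on it.

```bash
python3 -m handwheel '[[0,0,0,-0.005,-0.001,0.004,0.4],[0,0,0,0,0,0,0.4],[0,0,0,0,0,0,0.3],[0,0,0,0,0,0,0.2],[0,0,0,0,0,0,0.2],[0,0,0,0,0,0,0.2],[0,0,0,0,0,0,0.2],[0,0,0,0,0,0,0.2]]' >/dev/null
python3 -c "from h import *;feel()"
python3 -m handwheel '[[0,0,0,0.0017,0,0,0.2],[0,0,0,0.0017,0,0,0.2],[0,0,0,0,0,0,0.2],[0,0,0,0,0,0,0.2],[0,0,0,0,0,0,0.2],[0,0,0,0,0,0,0.2],[0,0,0,0,0,0,0.2],[0,0,0,0,0,0,0.2]]' >/dev/null
python3 -c "from h import *;feel()"
```

```text
X 470.01 mm Y 88.52 | Fx -0.97 Fy 0.28 Fz 6.21 | grip 58.6 open 0.309 t 13.85
X 471.11 mm Y 88.52 | Fx -1.28 Fy 0.14 Fz 5.74 | grip 58.6 open 0.308 t 14.65
```

```bash
python3 -m handwheel '[[0,0,0,0.0017,0,0,0.2],[0,0,0,0.0017,0,0,0.2],[0,0,0,0,0,0,0.2],[0,0,0,0,0,0,0.2],[0,0,0,0,0,0,0.2],[0,0,0,0,0,0,0.2],[0,0,0,0,0,0,0.2]]' 2>&1 | tail -1
python3 -m handwheel '[[0,0,0,0.0017,0,0,0.2],[0,0,0,0.0017,0,0,0.2],[0,0,0,0,0,0,0.2],[0,0,0,0,0,0,0.2],[0,0,0,0,0,0,0.2],[0,0,0,0,0,0,0.2],[0,0,0,0,0,0,0.2],[0,0,0,0,0,0,0.2]]' >/dev/null
python3 -c "from h import *;feel()"
```

```text
invalid input at $: expected 8 rows
X 472.11 mm Y 88.52 | Fx -1.90 Fy -0.80 Fz 6.21 | grip 58.6 open 0.307 t 15.45
```

```bash
python3 -m handwheel '[[0,0,0,0.0017,0,0,0.2],[0,0,0,0.0017,0,0,0.2],[0,0,0,0,0,0,0.2],[0,0,0,0,0,0,0.2],[0,0,0,0,0,0,0.2],[0,0,0,0,0,0,0.2],[0,0,0,0,0,0,0.2],[0,0,0,0,0,0,0.2]]' >/dev/null
python3 -c "from h import *;feel()"
```

```text
X 472.80 mm Y 88.52 | Fx -3.26 Fy -0.57 Fz 8.00 | grip 58.6 open 0.309 t 16.25
```

```bash
python3 -m handwheel '[[0,0,0,0.0017,0,0,0.2],[0,0,0,0.0017,0,0,0.2],[0,0,0,0,0,0,0.2],[0,0,0,0,0,0,0.2],[0,0,0,0,0,0,0.2],[0,0,0,0,0,0,0.2],[0,0,0,0,0,0,0.2],[0,0,0,0,0,0,0.2]]' >/dev/null
python3 -c "from h import *;feel()"
```

```text
X 473.18 mm Y 88.53 | Fx -4.85 Fy -0.63 Fz 10.03 | grip 59.0 open 0.306 t 17.05
```

```bash
python3 -m handwheel '[[0,0,0,-0.004,0,0,0.2],[0,0,0,-0.004,0,0,0.2],[0,0,0,-0.004,0,0,0.2],[0,0,0,-0.004,0,0,0.2],[0,0,0,-0.004,0,0,0.2],[0,0,0,0,0,0,0.2],[0,0,0,0,0,0,0.2],[0,0,0,0,0,0,0.2]]' >/dev/null
python3 -c "from h import *;feel()"
python3 -m handwheel '[[0,0,0,-0.0017,0,0,0.2],[0,0,0,-0.0017,0,0,0.2],[0,0,0,0,0,0,0.2],[0,0,0,0,0,0,0.2],[0,0,0,0,0,0,0.2],[0,0,0,0,0,0,0.2],[0,0,0,0,0,0,0.2],[0,0,0,0,0,0,0.2]]' >/dev/null
python3 -c "from h import *;feel()"
```

```text
X 468.65 mm Y 88.51 | Fx 3.43 Fy 1.19 Fz 4.80 | grip 58.8 open 0.309 t 17.85
X 468.21 mm Y 88.53 | Fx 6.10 Fy 0.96 Fz 3.00 | grip 58.8 open 0.307 t 18.65
```

Shaft 2 also meets its outer stop, at about 468.7, so it's normal. I'll push it home.

```bash
python3 -m handwheel '[[0,0,0,0.004,0,0,0.2],[0,0,0,0.004,0,0,0.2],[0,0,0,0.004,0,0,0.2],[0,0,0,0.004,0,0,0.2],[0,0,0,0.004,0,0,0.2],[0,0,0,0.004,0,0,0.2],[0,0,0,0.003,0,0,0.2],[0,0,0,0,0,0,0.2]]' >/dev/null
python3 -c "from h import *;feel()"
```

```text
X 473.33 mm Y 88.52 | Fx -5.44 Fy -0.67 Fz 17.50 | grip 60.2 open 0.310 t 19.45
```

```bash
python3 -m handwheel '[[0,0,0,0.001,0,-0.002,0.2],[0,0,0,0.001,0,-0.002,0.2],[0,0,0,0.001,0,0,0.2],[0,0,0,0,0,0,0.2],[0,0,0,0,0,0,0.2],[0,0,0,0,0,0,0.2],[0,0,0,0,0,0,0.2],[0,0,0,0,0,0,0.2]]' >/dev/null
python3 -c "from h import *;feel()"
```

```text
X 473.22 mm Y 88.52 | Fx -5.95 Fy -0.10 Fz 8.61 | grip 59.2 open 0.311 t 20.25
```

```bash
python3 -m handwheel '[[0,0,0,0.0015,0,0,0.2],[0,0,0,0.0015,0,0,0.2],[0,0,0,0,0,0,0.2],[0,0,0,0,0,0,0.2],[0,0,0,0,0,0,0.2],[0,0,0,0,0,0,0.2],[0,0,0,0,0,0,0.2],[0,0,0,0,0,0,0.2]]' >/dev/null
python3 -c "from h import *;feel()"
```

```text
X 473.56 mm Y 88.52 | Fx -8.59 Fy -0.23 Fz 10.93 | grip 59.6 open 0.311 t 21.05
```

```bash
python3 -m handwheel '[[0,0,0,0,0,0,0.6],[0,0,0,0,0,0,0.7],[0,0,0,0,0,0,0.7],[0,0,0,0,0,-0.1,0.7],[0,0,0,0,0,-0.1,0.7],[0,0,0,-0.016,-0.111,0,0.7],[0,0,0,0,-0.111,0,0.7],[0,0,0,0,-0.111,0,0.7]]' >/dev/null
python3 -m handwheel '[[0,0,0,0,0,0,0.7],[0,0,0,0,0,0,0.7],[0,0,0,0,0,0.1,0.7],[0,0,0,0,0,0.1,0.7],[0,0,0,0,0,0,0.5],[0,0,0,0,0,0,0.5],[0,0,0,0,0,0,0.5],[0,0,0,0,0,0,0.5]]'
python3 - <<'E'
from h import *
feel();cv2.imwrite("pics/w4.png",ctrl.camera("wrist"))
E
```

```text
time_s: 22.65
eef_pos: [0.5015, 0.091, 0.0543]
eef_rot: [-0.0, 0.995, -0.101, 0.001]
wrist_force: [0.6, 0.5, -0.9]
opening: 0.502
grasp_force: 0.0
X 473.60 mm Y 188.33 | Fx 0.48 Fy 0.57 Fz -0.90 | grip 0.0 open 0.502 t 22.65
```

View pics/w4.png

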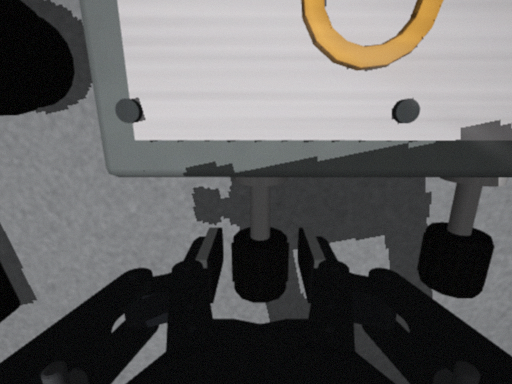

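Knob 1 is centred at column 260, between jaws at about 210 and 310.

```bash
python3 -m handwheel '[[0,0,0,-0.010,0,0.002,0.4],[0,0,0,0,0,0,0.4],[0,0,0,0,0,0,0.3],[0,0,0,0,0,0,0.2],[0,0,0,0,0,0,0.2],[0,0,0,0,0,0,0.2],[0,0,0,0,0,0,0.2],[0,0,0,0,0,0,0.2]]' >/dev/null
python3 -c "from h import *;feel()"
python3 -m handwheel '[[0,0,0,0.0017,0,0,0.2],[0,0,0,0.0017,0,0,0.2],[0,0,0,0,0,0,0.2],[0,0,0,0,0,0,0.2],[0,0,0,0,0,0,0.2],[0,0,0,0,0,0,0.2],[0,0,0,0,0,0,0.2],[0,0,0,0,0,0,0.2]]' >/dev/null
python3 -c "from h import *;feel()"
```

```text
X 469.54 mm Y 188.53 | Fx -1.53 Fy 0.12 Fz 5.81 | grip 58.6 open 0.306 t 23.50
X 470.65 mm Y 188.53 | Fx -1.82 Fy 0.08 Fz 6.73 | grip 58.6 open 0.311 t 24.30
```

```bash
python3 -m handwheel '[[0,0,0,0.0017,0,0,0.2],[0,0,0,0.0017,0,0,0.2],[0,0,0,0,0,0,0.2],[0,0,0,0,0,0,0.2],[0,0,0,0,0,0,0.2],[0,0,0,0,0,0,0.2],[0,0,0,0,0,0,0.2],[0,0,0,0,0,0,0.2]]' >/dev/null
python3 -c "from h import *;feel()"
python3 -m handwheel '[[0,0,0,0.0017,0,0,0.2],[0,0,0,0.0017,0,0,0.2],[0,0,0,0,0,0,0.2],[0,0,0,0,0,0,0.2],[0,0,0,0,0,0,0.2],[0,0,0,0,0,0,0.2],[0,0,0,0,0,0,0.2],[0,0,0,0,0,0,0.2]]' >/dev/null
python3 -c "from h import *;feel()"
```

```text
X 471.53 mm Y 188.56 | Fx -1.24 Fy 0.53 Fz 5.55 | grip 58.6 open 0.308 t 25.10
X 471.91 mm Y 188.52 | Fx -4.25 Fy -0.19 Fz 7.47 | grip 58.8 open 0.305 t 25.90
```

```bash
python3 -m handwheel '[[0,0,0,-0.004,0,0,0.2],[0,0,0,-0.004,0,0,0.2],[0,0,0,-0.004,0,0,0.2],[0,0,0,-0.004,0,0,0.2],[0,0,0,-0.004,0,0,0.2],[0,0,0,0,0,0,0.2],[0,0,0,0,0,0,0.2],[0,0,0,0,0,0,0.2]]' >/dev/null
python3 -c "from h import *;feel()"
python3 -m handwheel '[[0,0,0,-0.0017,0,0,0.2],[0,0,0,-0.0017,0,0,0.2],[0,0,0,0,0,0,0.2],[0,0,0,0,0,0,0.2],[0,0,0,0,0,0,0.2],[0,0,0,0,0,0,0.2],[0,0,0,0,0,0,0.2],[0,0,0,0,0,0,0.2]]' >/dev/null
python3 -c "from h import *;feel()"
```

```text
X 466.72 mm Y 188.54 | Fx 2.31 Fy 0.92 Fz 6.13 | grip 58.9 open 0.304 t 26.70
X 465.83 mm Y 188.58 | Fx 0.85 Fy 1.64 Fz 6.03 | grip 58.9 open 0.308 t 27.50
```

Shaft 1 is still sliding freely 5.8 mm out, so it is the loose one. I'll go on to its outer stop.

```bash
python3 -m handwheel '[[0,0,0,-0.0017,0,0,0.2],[0,0,0,-0.0017,0,0,0.2],[0,0,0,-0.0017,0,0,0.2],[0,0,0,-0.0017,0,0,0.2],[0,0,0,0,0,0,0.2],[0,0,0,0,0,0,0.2],[0,0,0,0,0,0,0.2],[0,0,0,0,0,0,0.2]]' >/dev/null
python3 -c "from h import *;feel()"
python3 -m handwheel '[[0,0,0,-0.0017,0,0,0.2],[0,0,0,-0.0017,0,0,0.2],[0,0,0,0,0,0,0.2],[0,0,0,0,0,0,0.2],[0,0,0,0,0,0,0.2],[0,0,0,0,0,0,0.2],[0,0,0,0,0,0,0.2],[0,0,0,0,0,0,0.2]]' >/dev/null
python3 -c "from h import *;feel()"
```

```text
X 463.78 mm Y 188.56 | Fx 1.03 Fy 1.65 Fz 6.22 | grip 58.9 open 0.308 t 28.30
X 462.88 mm Y 188.56 | Fx 1.72 Fy 1.15 Fz 5.42 | grip 58.9 open 0.306 t 29.10
```

```bash
python3 -m handwheel '[[0,0,0,-0.0017,0,0,0.2],[0,0,0,-0.0017,0,0,0.2],[0,0,0,0,0,0,0.2],[0,0,0,0,0,0,0.2],[0,0,0,0,0,0,0.2],[0,0,0,0,0,0,0.2],[0,0,0,0,0,0,0.2],[0,0,0,0,0,0,0.2]]' >/dev/null
python3 -c "from h import *;feel()"
```

```text
X 462.37 mm Y 188.56 | Fx 4.75 Fy -0.03 Fz 3.45 | grip 58.7 open 0.308 t 29.90
```

The outer stop starts at about 462.7, giving a float of about 8.8 mm. Now the firm pull and hold.

```bash
python3 -m handwheel '[[0,0,0,-0.0017,0,0,0.2],[0,0,0,-0.0017,0,0,0.2],[0,0,0,-0.0012,0,0,0.2],[0,0,0,0,0,0,0.2],[0,0,0,0,0,0,0.2],[0,0,0,0,0,0,0.2],[0,0,0,0,0,0,0.2],[0,0,0,0,0,0,0.2]]' >/dev/null
python3 -c "from h import *;feel()"
```

```text
X 461.88 mm Y 188.58 | Fx 8.44 Fy 1.47 Fz -0.67 | grip 59.0 open 0.307 t 30.70
```

```bash
python3 -m handwheel '[[0,0,0,-0.0015,0,0,0.2],[0,0,0,0,0,0,0.2],[0,0,0,0,0,0,0.2],[0,0,0,0,0,0,0.2],[0,0,0,0,0,0,0.2],[0,0,0,0,0,0,0.2],[0,0,0,0,0,0,0.2],[0,0,0,0,0,0,0.2]]' >/dev/null
python3 -c "from h import *;feel()"
python3 -m handwheel '[[0,0,0,0,0,0,0.2],[0,0,0,0,0,0,0.2],[0,0,0,0,0,0,0.2],[0,0,0,0,0,0,0.2],[0,0,0,0,0,0,0.2],[0,0,0,0,0,0,0.2],[0,0,0,0,0,0,0.2],[0,0,0,0,0,0,0.2]]' >/dev/null
python3 -c "from h import *;feel()"
```

```text
X 461.68 mm Y 188.56 | Fx 9.63 Fy 1.77 Fz -0.90 | grip 59.0 open 0.312 t 31.50
X 461.68 mm Y 188.58 | Fx 10.00 Fy 1.54 Fz -1.69 | grip 59.0 open 0.304 t 32.30
```

```bash
python3 -m handwheel '[[0,0,0,0,0,0,0.5],[0,0,0,0,0,0,0.7],[0,0,0,0,0,0,0.7],[0,0,0,0,0,0,0.7],[0,0,0,0,0,-0.08,0.7],[0,0,0,0,0,-0.1,0.7],[0,0,0,0,0,-0.1,0.7],[0,0,0,0,0,-0.1,0.7]]' >/dev/null
python3 -m handwheel '[[0,0,0,0,0.1,-0.1,0.7],[0,0,0,-0.03,0.1,-0.1,0.7],[0,0,0,-0.03,0.1,0,0.7],[0,0,0,0,0,0,0.7],[0,0,0,0,0,0,0.7],[0,0,0,0,0,0,0.7],[0,0,0,0,0,0,0.7],[0,0,0,0,0,0,0.7]]'
python3 - <<'E'
from h import *
feel();m=ctrl.camera_model("wrist");im=ctrl.camera("wrist");cv2.imwrite("pics/w5.png",im)
np.savez("w5.npz",**m)
E
```

```text
time_s: 33.9
eef_pos: [0.4518, 0.01, 0.2256]
eef_rot: [-0.0, 0.995, -0.1, -0.0]
wrist_force: [0.1, 0.5, 0.4]
opening: 0.7
grasp_force: 0.0
X 440.95 mm Y 99.16 | Fx 0.00 Fy 0.52 Fz 0.36 | grip 0.0 open 0.700 t 33.90
```

View pics/w5.png

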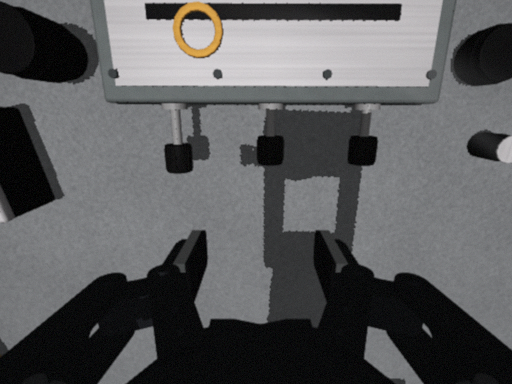

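Knob 1 stands clearly out (row 158). Knobs 2 and 3 are level at row 150, the bystanders haven't moved, and the gripper is clear.

```bash
python3 -c "from bench import ctrl;print(ctrl.hand_in())"
```

```text
the job is handed in; nothing more can be done
None
```

Shaft 1 (the left one) had lost its clip: I measured about 8.8 mm of float against about 4 mm on the other two, and left it pulled fully out after a held pull of about 8 N on its stop (10 N at the wrist, less 2 N drag), with shafts 2 and 3 pushed home; no wrist reading along a shaft passed 10 N, and the job is handed in at about 34 s.

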